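Draw the battery pack out of its deep well with the hook

ROBOT

A 7-joint arm with a two-finger parallel gripper is mounted at the origin on the work surface. World frame = base frame: x ahead of the robot, y to its left, z up, the work surface at z = 0. Lengths are in mm, angles in degrees, forces in N, time in s.
With the tool pointing down it reaches from about 400 to 850 mm from the base axis. Payload 6.9 kg.
Tool frame: the origin (TCP) lies midway between the tips of the shut fingers; the grasp point (between the pads) lies 19 mm behind it; z points along the fingers, y is the line along which they close (so a half turn about z gives the same grasp; the last joint's range is limited). The gripper opens to 85 mm and grips with 20 to 120 N. Pads are 22 mm wide; open, the fingers measure 114 mm over their backs; the gripper's body (76 mm by 85 mm) begins 54 mm behind the grasp point. The pads swing forward as they close: fully open they stand 13 mm farther back than shut.
Start: joints at [75.201, 29.078, -13.613, 85.955, 7.202, 65.827, -8.869], TCP at [222.363, -584.094, 231.275] pointing down, gripper open.
Joint ranges: [-176.47, 176.47], [-13.61, 117.27], [-81.72, 77.17], [0.22, 143.17], [-87.28, 267.28], [10, 112.55], [-165.47, 165.47]. Speed limits (degrees/s): [136.94, 136.94, 180, 180, 180, 180, 180].

INTERFACE

Orientations are given as [roll, pitch, yaw] about the fixed x, y, z axes, in that order (R = Rz(yaw) Ry(pitch) Rx(roll)).
In Python, from workcell import sense, camera, get_calibration, hand_in, find_in, mark_of gives the robot as it stands. The module is installed in compiled form; this text tells all that it offers.
- The arm moves only by the tool apply_moves, never from a script. Its argument "commands" is a list that holds one entry, the list of rows, each a list of 6 numbers: the shift along the tool's x, y, z in m, then the turn, a rotation vector about the tool's x, y, z in degrees. In form: [[[x, y, z, rx, ry, rz], ...]]. A call has 1 to 20 rows; each row shifts and turns the commanded pose from where the row before left it, along the tool's axes as they then stand; what a row does not reach is not made up. A row lasts 1/10 s, in which the tool goes at most 50 mm and 8.59 degrees, less where a joint would pass 70% of its speed; a pose out of reach is approached as far as the arm can. A call with a gripper value outside its range is refused whole. "gripper" is the finger opening in m, from 0 to 0.0854, set as the call begins (left out, the last holds). The fingers move at their own pace and stop on an object; the grip force is fixed at half the most. Time passes only in rows, so rows that do not move let the fingers close. It gives the time, the measured TCP pose, the force, the opening and the grip force at its end, in the units of the state.
- sense(): the state, without advancing time (a new reading comes with each control period).
- camera(name): name is "side" or "top" or "wrist"; returns the picture (480x640x3 uint8, blue, green, red); there is no depth.
- get_calibration(name): a dict with "K" (3x3 intrinsics, pixels), "origin" and "attitude" of the camera in the world. Camera axes: x right, y up, looking along -z (the intrinsics and any distortion apply to the point x, -y, -z); pixel columns grow to the right and rows downward; lengths in mm; the calibration is good to about 2 mm. A picture is of the moment at which its call begins: read the wrist's pose just before it. get_calibration takes no time and is no camera call; for the wrist camera it gives the pose at the moment of the call.
- hand_in(): hands the job in; it is judged then, once.
Trained networks look in the newest picture that a camera, given by its name, has taken for a name from the list of things; names that differ only in an ending like _2 or _b are one class to them, and where a whole thing is asked for, a point or a joint stands for the part that bears it (a point fixed in the world has none). Each returns a list of dicts, best first, with "p" (0 to 1); they miss things now and then, are a little off and sometimes report something else, mostly with a low value. They report only what shows in the picture. A call takes as long as a camera call. They do not tell look-alikes from the thing itself.
- find_in(query, camera): "rect" ([centre column, centre row, width, height] in pixels, round what is visible of it).
- mark_of(query, camera): "point" ([column, row] in pixels: a listed point, or the origin of a listed thing).
The state is a dict: "clock": time; "q": joint angles; "qd": joint speeds; "joint_torque": joint torques, N m; "tcp_pos": TCP position; "orientation": TCP orientation; "wrist_force": force on the tool from outside, world axes, zero at the start; "torque": the same for the moment, N m; "finger_gap": finger opening in mm; "finger_force": force on a finger pad.
Only numpy, scipy, OpenCV 4.12 (cv2) and the standard library are available. Lean on these libraries where they do the work, as an engineer would, in place of code of your own. Each camera call takes 0.05 s, during which the arm holds its last target. There are 200 camera calls.

TASK

Take the backup battery out of the synthesizer module: with the hook tool from its stand, catch the wire loop on the battery pack down in its well, draw it out and set it down gently, upright, in the empty square tray, without touching the battery with the gripper itself. Then hang the hook back upright in its stand.

Things in the scene. Friction and masses are not known exactly. Their poses are not given: they have to be found in the camera images.
- battery: White round pack 70 mm wide, 24 high, 150 g, on the floor (z = 10 mm) of a round well 80 mm wide, mouth at z = 105, in a dark steel module. On top a fixed arch of 5 mm dark wire in its yz plane: legs at y = ±20, inside 35 wide, highest point of the arch 63.5 (inside), 68.5 (outside) above the underside. Hook it along x, from either side. Origin: underside centre. Other well's plug has a solid knob.
- hook: Upright hook, 166 mm high, 140 g. Origin: underside of foot, on the shank axis; z up. 6 mm steel rod: foot along +x to a lip (outer end x = 21, top z = 14); gap between shank and lip 12 wide, its floor at z = 6. Black guard disc 66 wide at z = 100-106. Wooden handle z = 106-166, 36 wide in x, 18 in y: grip across y from above. Starts hanging in the stand, +x as the stand's +x (±5 degrees).
- rest: The hook's fixed aluminium stand, 100 x 92 mm, 115 high. Two level prongs along x, tops at z = 115, each 18 wide with a 36 gap between; gap open at -x and above, closed by a plate at x = 40. The hook's guard disc rests on both prongs, shank in the gap; hook origin then 15 above the table. Lift it out and put it back straight from above. Origin: centre of the underside, midway between the prongs.
- tray: Empty square tray, grey plastic, fixed, 135 x 135 mm outside, 28 high, walls and floor 5 thick. Origin: centre of the underside on the table; axes along its sides, z up.
Things that resemble listed ones, but are neither listed nor needed, are in the scene too. Leave any green or purple look-alike of the battery alone.

How it is judged (in metres and radians):
On the way:
1. the battery hangs on the hook, drawn clear above the mouth of its well (height (world z) of battery above 0.106 m and contact force between hook and battery above 0.3 N), for 0.2 s.
At the end, for the whole second after the job is handed in: Battery upright (within 10 degrees) and at rest on the tray's floor, within 35 mm of its centre along either side; hook at rest and upright (within 10 degrees) in its stand, guard on the prongs (height within 6 mm), shank within 18 mm of the stand's middle across the gap, 30 mm along it (x of battery in the frame of tray between -0.035 and 0.035 m and y of battery in the frame of tray between -0.035 and 0.035 m and z of battery in the frame of tray below 0.012 m and angle between each of battery, hook's own z axis and vertical below 0.17 rad and linear speed of each of battery, hook below 0.03 m/s and x of hook in the frame of rest between -0.03 and 0.03 m and y of hook in the frame of rest between -0.018 and 0.018 m and z of hook in the frame of rest between 0.009 and 0.021 m); the robot touches nothing.
It fails at once if the gripper's fingers touch the battery (contact force between the fingers and battery above 1 N).
It fails at once if the battery is dropped into the tray (faster than 0.7 m/s close to its floor) (horizontal distance between battery and tray below 0.08 m and height (world z) of battery below 0.06 m and linear speed of battery above 0.7 m/s).
It also fails if it takes over 67 s, if anything falls off the work surface, if the arm or the gripper's body presses on something with over 40 N, if the wrist force passes 120 N, or if a joint passes its speed limit or range.

## Working session

There is one attempt and no reset: what is moved stays moved. The work goes in short steps, Python scripts to look and compute and a tool call to move; the robot and the scene stay as the last step left them, time stands still between calls to the robot, and variables do not carry over. Pictures are saved under pics/ and viewed, at most 10 in all, crops included, and the job is handed in when it is done.

Besides the shell and the picture viewer there is one more tool, called after "Emit:" as name(argument=value, ...) on one line, values as JSON. apply_moves: Moves the arm, as the interface text tells. Its arguments: {"type":"object","properties":{"commands":{"type":"array","items":{"type":"array","items":{"type":"array","items":{"type":"number"}}}},"gripper":{"type":"number"}},"required":["commands"]}

```bash
mkdir -p pics
cat > h.py <<'E'
import numpy as np,cv2
from workcell import *
def pose(c):
    a=get_calibration(c); return a
E
python3 - <<'E'
from h import *
for c in ["side","top","wrist"]:
    im=camera(c); cv2.imwrite(f"pics/{c}0.png",im)
    print(c,get_calibration(c))
    for n in ["battery","hook","rest","tray"]:
        print(n,[(np.round(d["rect"]),round(d["p"],2)) for d in find_in(n,c)][:4],[(np.round(d["point"]),round(d["p"],2)) for d in mark_of(n,c)][:4])
print(sense())
a=np.vstack([cv2.imread("pics/side0.png"),])
E
```

```text
side {'K': array([[479.9015801 ,   0.        , 317.9033396 ],
       [  0.        , 479.9015801 , 240.18364692],
       [  0.        ,   0.        ,   1.        ]]), 'origin': array([102.12410688, 490.54302657, 688.81674257]), 'attitude': array([  45.70691221,   -1.05011234, -132.80050265])}
battery [(array([184., 287.,  39.,  32.]), 0.79), (array([310., 388.,  45.,  52.]), 0.65), (array([279., 179.,  29.,  26.]), 0.65)] [(array([312., 390.]), 0.92), (array([278., 187.]), 0.9), (array([188., 296.]), 0.61)]
hook [(array([188., 324.,  45.,  75.]), 0.61)] [(array([199., 362.]), 0.65)]
rest [(array([203., 350.,  83., 112.]), 0.92)] [(array([205., 370.]), 0.64)]
tray [(array([478., 197.,  88.,  60.]), 0.73)] [(array([476., 204.]), 0.75)]
top {'K': array([[580.95626497,   0.        , 313.69713664],
       [  0.        , 580.95626497, 247.1369444 ],
       [  0.        ,   0.        ,   1.        ]]), 'origin': array([ 420.28877536,    9.44419096, 1173.67964137]), 'attitude': array([ 7.86379060e+00, -6.24427229e-02, -9.00582260e+01])}
battery [(array([343., 146.,  34.,  34.]), 0.89), (array
[... 826 characters left out ...]
5, 'q': array([ 75.20087708,  29.07737716, -13.61345589,  85.95614207,
         7.20159965,  65.82679747,  -8.87055132]), 'qd': array([ 0.03679562,  0.05331511,  0.04995926,  0.02995113, -0.07649756,
        0.09764548,  0.04946863]), 'joint_torque': array([ 7.19410782e-04, -6.20362258e+01, -2.18452625e+00, -2.49965090e+01,
        1.38820242e-02,  2.26281853e-03,  2.14746429e-06]), 'tcp_pos': array([ 222.36091845, -584.08702587,  231.27134089]), 'orientation': array([-1.79997795e+02, -9.01131343e-04,  2.08412038e+01]), 'wrist_force': array([ 0.49710415, -0.01274064,  0.43567655]), 'torque': array([ 0.02212029,  0.00513861, -0.02343307]), 'finger_force': 0.0, 'finger_gap': 85.27766016764137}
```

Run:
```python
import cv2
im=cv2.imread("pics/top0.png"); cv2.imwrite("pics/top0c.png",cv2.resize(im[100:430,90:530],None,fx=1.8,fy=1.8,interpolation=cv2.INTER_CUBIC))
im=cv2.imread("pics/side0.png"); cv2.imwrite("pics/side0c.png",cv2.resize(im[120:480,100:540],None,fx=1.65,fy=1.65,interpolation=cv2.INTER_CUBIC))
```

```text
(no output)
```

View pics/top0c.png

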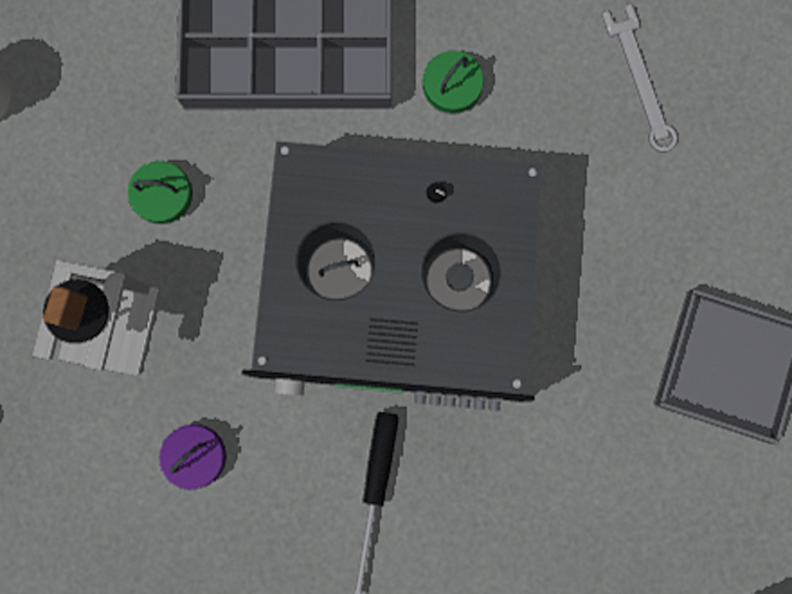

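View pics/side0c.png

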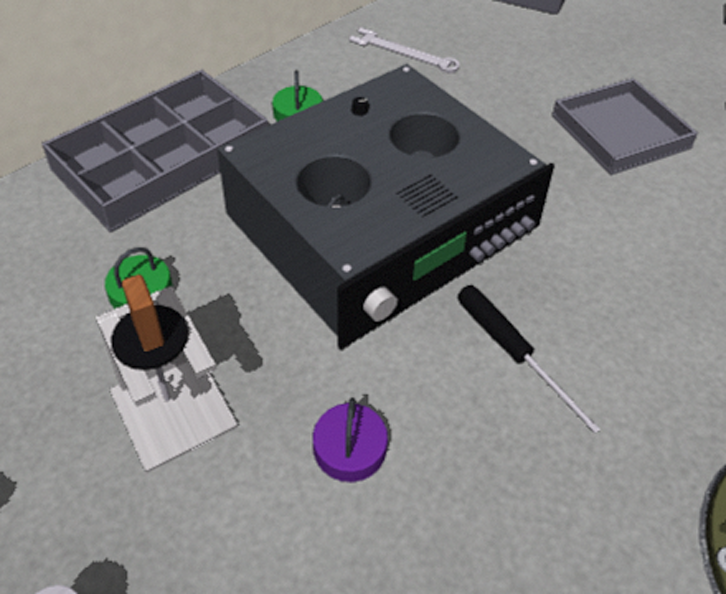

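Candidates in the top picture: green packs (180,206) and (343,146), purple pack (195,355), the right well's plug with solid knob (345,252), and the white pack in the left well (280,250). The last fits: it is white, has a wire arch and sits in the well. The stand with the hook is at (145,278), and the empty tray is at (496,307), not the six-compartment one.

```bash
cat > h.py <<'E'
import numpy as np,cv2
from workcell import *
from scipy.spatial.transform import Rotation as R
def ray(cal,p):
    d=np.linalg.inv(cal["K"])@[p[0],p[1],1]; d=np.array([d[0],-d[1],-d[2]])
    return cal["origin"],R.from_euler("xyz",cal["attitude"],degrees=True).as_matrix()@d
def at(cal,p,z):
    o,d=ray(cal,p); return np.round(o+d*(z-o[2])/d[2],1)
def px(cal,P):
    c=R.from_euler("xyz",cal["attitude"],degrees=True).as_matrix().T@(np.array(P,float)-cal["origin"])
    u=cal["K"]@[c[0],-c[1],-c[2]]; return u[:2]/u[2]
E
python3 - <<'E'
from h import *
c=get_calibration("top")
f=lambda p:(90+p[0]/1.8,100+p[1]/1.8)
print("disc",at(c,f((75,310)),115+6))
print("handle top",at(c,f((62,305)),181))
print("well mouth",at(c,f((336,262)),105),"bat top",at(c,f((342,268)),34))
print("arch ends",at(c,f((322,272)),60),at(c,f((365,262)),60), "top mid",at(c,f((343,266)),76))
t=[(695,288),(660,404),(778,440)]
print("tray",[at(c,f(p),28) for p in t], at(c,(495.5,306.5),20))
print("rest corners",[at(c,f(p),0) for p in [(36,356),(139,375)]],[at(c,f(p),0) for p in [(57,262),(157,288)]])
s=get_calibration("side"); g=lambda p:(100+p[0]/1.65,120+p[1]/1.65)
print("side: rest corners",[at(s,g(p),0) for p in [(147,470),(238,425)]], "disc",at(s,g((150,338)),121))
print("tray",[at(s,g(p),28) for p in [(553,108),(632,80),(696,133),(612,165)]])
E
```

```text
disc [519.9 339.1 121. ]
handle top [519.  332.9 181. ]
well mouth [570.9  76.9 105. ] bat top [574.3  74.7  34. ]
arch ends [566.4  94.7  60. ] [577.2  48.6  60. ] top mid [570.7  71.3  76. ]
tray [array([ 552.5, -314.4,   28. ]), array([ 425.7, -271.4,   28. ]), array([ 387. , -397.7,   28. ])] [ 460.8 -351.4   20. ]
rest corners [array([479.8, 418.4,   0. ]), array([458.5, 302.5,   0. ])] [array([586. , 399.6,   0. ]), array([556.2, 285.4,   0. ])]
side: rest corners [array([479.7, 389.4,   0. ]), array([460.6, 300.4,   0. ])] disc [515.9 340.2 121. ]
tray [array([ 544.7, -295.3,   28. ]), array([ 509.5, -433. ,   28. ]), array([ 385.6, -394.6,   28. ]), array([ 423.2, -257. ,   28. ])]
```

Emit:
apply_moves(commands=[[[0.017,-0.009,-0.0077,0,0,0],[0.034,-0.018,-0.0077,0,0,0],[0.034,-0.018,-0.0077,0,0,0],[0.034,-0.018,-0.0077,0,0,0],[0.034,-0.018,-0.0077,0,0,0],[0.034,-0.018,-0.0077,0,0,0],[0.034,-0.018,-0.0077,0,0,0],[0.034,-0.018,-0.0077,0,0,0],[0.034,-0.018,-0.0077,0,0,0],[0.034,-0.018,-0.0077,0,0,0],[0.034,-0.018,-0.0077,0,0,0],[0.034,-0.018,-0.0077,0,0,0],[0.034,-0.018,-0.0077,0,0,0],[0.017,-0.009,0,0,0,0]]])

```text
clock: 2.75
tcp_pos: [554.7, -202.8, 333.1]
orientation: [-180.0, -0.2, 21.2]
wrist_force: [-0.3, -0.4, 0.7]
finger_gap: 85.9
finger_force: 0.0
```

Emit:
apply_moves(commands=[[[0.005,-0.018,0,0,0,0],[0.0104,-0.0373,0,0,0,0],[0.0104,-0.0373,0,0,0,0],[0.0104,-0.0373,0,0,0,0],[0.0104,-0.0373,0,0,0,0],[0.0104,-0.0373,0,0,0,0],[0.0104,-0.0373,0,0,0,0],[0.0104,-0.0373,0,0,0,0],[0.0104,-0.0373,0,0,0,0],[0.0104,-0.0373,0,0,0,0],[0.0104,-0.0373,0,0,0,0],[0.0104,-0.0373,0,0,0,0],[0.0104,-0.0373,0,0,0,0],[0.0104,-0.0373,0,0,0,0],[0.005,-0.018,0,0,0,0],[0,0,0,0,0,0]]])

```text
clock: 4.35
tcp_pos: [499.7, 333.8, 331.5]
orientation: [-179.9, 0.0, 21.2]
wrist_force: [-0.0, -0.8, 0.5]
finger_gap: 85.7
finger_force: 0.0
```

Emit:
apply_moves(commands=[[[0,0,0,0,0,4],[0,0,0,0,0,7],[0,0,0,0,0,7],[0,0,0,0,0,7],[0,0,0,0,0,5],[0,0,0,0,0,3],[0,0,0,0,0,0],[0,0,0,0,0,0]]])

```text
clock: 5.15
tcp_pos: [502.3, 329.4, 331.7]
orientation: [180.0, -0.0, -12.1]
wrist_force: [0.5, 0.3, 0.5]
finger_gap: 85.4
finger_force: 0.0
```

Run:
```python
from h import *
s=sense();c=get_calibration("wrist"); im=camera("wrist"); cv2.imwrite("pics/w1.png",im)
print(s["tcp_pos"],s["orientation"],s["q"],c)
for n in ["hook","rest"]:
    print(n,[(np.round(d["rect"]),round(d["p"],2)) for d in find_in(n,"wrist")][:4],[(np.round(d["point"]),round(d["p"],2)) for d in mark_of(n,"wrist")][:4])
```

```text
[502.32235154 329.4128572  331.69108788] [ 1.79977376e+02 -2.42565257e-02 -1.21186219e+01] [ -21.89800132   24.11853867  -22.14763054   79.35376979    9.08578421
   78.27275411 -146.25871825] {'K': array([[402.39202744,   0.        , 320.12247577],
       [  0.        , 402.39202744, 237.34502141],
       [  0.        ,   0.        ,   1.        ]]), 'origin': array([579.61402193, 313.88395394, 475.01505493]), 'attitude': array([-1.80669728e+01, -8.16053449e-03, -1.02120002e+02])}
hook [(array([308., 182.,  77.,  76.]), 0.72)] [(array([311., 166.]), 0.62)]
rest [(array([310., 180.,  85., 119.]), 0.75)] []
```

View pics/w1.png

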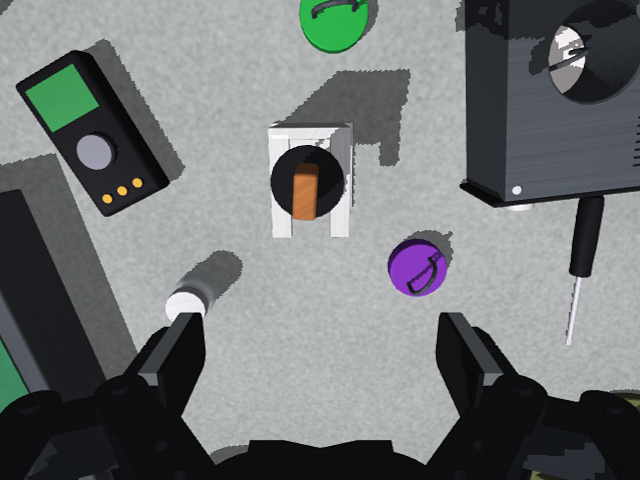

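The stand shows its prongs at columns 270–292 and 330–350 and its plate at row 130 (far side), so its +x points up in the picture. The hook's guard is at (308,183) and the handle top is about (305,204–220).

Run:
```python
from h import *
c={'K':get_calibration("wrist")["K"],'origin':np.array([579.614,313.884,475.015]),'attitude':np.array([-18.067,-0.008,-102.12])}
im=cv2.imread("pics/w1.png")
hsv=cv2.cvtColor(im,cv2.COLOR_BGR2HSV)
m=((hsv[...,0]<20)&(hsv[...,1]>110)&(hsv[...,2]>60)).astype(np.uint8); m[:120]=0;m[260:]=0;m[:,:250]=0;m[:,360:]=0
ys,xs=np.nonzero(m);print("handle px",xs.min(),xs.max(),ys.min(),ys.max())
for y in range(ys.min(),ys.max()+1,6): r=xs[ys==y];print(y,r.min(),r.max(),hsv[y,(r.min()+r.max())//2])
d=(im.max(2)<40).astype(np.uint8);d[:140]=0;d[230:]=0;d[:,:265]=0;d[:,350:]=0
d|=m
n,l,st,ce=cv2.connectedComponentsWithStats(d);k=1+np.argmax(st[1:,4]);print("disc",st[k])
print("disc c",at(c,(308,183),121), "L/R edge",at(c,(271.5,183),121),at(c,(344,183),121))
for p in [(270,237),(292,237),(330,237),(349,237),(269,128),(352,126)]: print("prong",at(c,p,115))
print("px of predicted",px(c,[518,339.6,115]))
big=cv2.resize(im[110:260,230:400],None,fx=4,fy=4,interpolation=cv2.INTER_CUBIC);cv2.imwrite("pics/w1c.png",big)
```

```text
handle px 292 317 163 219
163 301 301 [ 12 167  61]
169 296 296 [ 11 117  63]
175 294 316 [ 12 164 145]
181 293 317 [ 12 162 187]
187 293 317 [ 13 165 190]
193 293 316 [ 13 163 194]
199 293 316 [ 13 163 192]
205 292 316 [ 12 164 185]
211 292 315 [ 13 165 189]
217 294 314 [ 13 166 191]
disc [ 271  145   73   75 3942]
disc c [518.5 337.9 121. ] L/R edge [525.3 369.6 121. ] [511.8 306.8 121. ]
prong [475.  384.5 115. ]
prong [470.7 364.3 115. ]
prong [463.2 329.3 115. ]
prong [459.4 311.9 115. ]
prong [571.3 360.8 115. ]
prong [557.8 290.4 115. ]
px of predicted [306.52156783 182.69656403]
```

View pics/w1c.png

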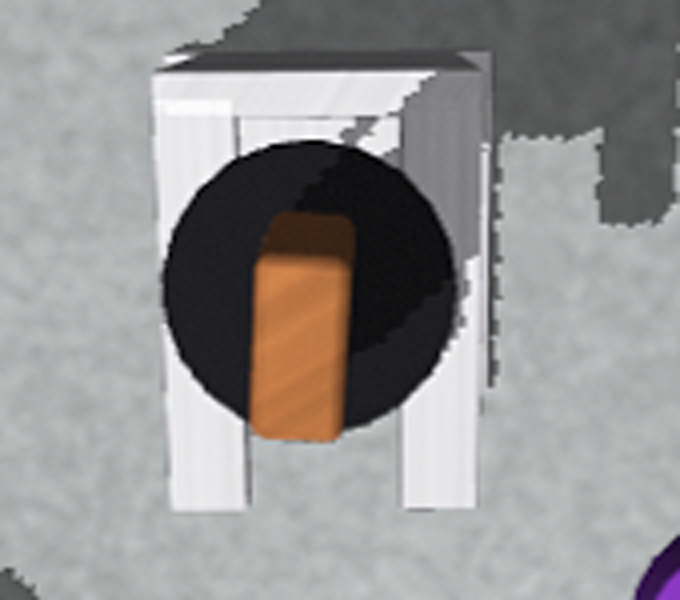

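```bash
cat >> h.py <<'E'
def ang(a,b): v=np.array(b)-a; return round(float(np.degrees(np.arctan2(v[1],v[0]))),1)
E
python3 - <<'E'
from h import *
c={'K':get_calibration("wrist")["K"],'origin':np.array([579.614,313.884,475.015]),'attitude':np.array([-18.067,-0.008,-102.12])}
q=lambda x,y,z:at(c,(230+x/4-.4,110+y/4-.4),z)
H=[q(*p,181) for p in [(257,255),(350,258),(343,440),(250,437)]]
print(H,np.mean(H,0),ang(H[3],H[0]),ang(H[2],H[1]))
P={k:q(*k,115) for k in [(172,510),(245,510),(403,508),(476,508),(155,75),(480,70),(240,118),(400,118)]}
print(P)
print(ang(P[172,510],P[155,75]),ang(P[245,510],P[240,118]),ang(P[403,508],P[400,118]),ang(P[476,508],P[480,70]), ang(P[476,508],P[172,510])-90)
E
```

```text
[array([537.9, 342.4, 181. ]), array([533.8, 325.9, 181. ]), array([500.4, 334.5, 181. ]), array([504.7, 351.6, 181. ])] [519.2 338.6 181. ] -15.5 -14.4
{(172, 510): array([474.4, 382.2, 115. ]), (245, 510): array([470.8, 365.4, 115. ]), (403, 508): array([463.5, 328.9, 115. ]), (476, 508): array([459.9, 312.2, 115. ]), (155, 75): array([571.1, 361.4, 115. ]), (480, 70): array([557.4, 292.6, 115. ]), (240, 118): array([558.4, 345.6, 115. ]), (400, 118): array([551.1, 311.5, 115. ])}
-12.1 -12.7 -11.2 -11.4 -11.700000000000003
```

Emit:
apply_moves(commands=[[[0.003,-0.003,0,0,0,3],[0.006,-0.006,0.005,0,0,0],[0.0048,-0.0039,0.015,0,0,0],[0,0,0.03,0,0,0],[0,0,0.03,0,0,0],[0,0,0.03,0,0,0],[0,0,0.03,0,0,0],[0,0,0.025,0,0,0],[0,0,0.018,0,0,0],[0,0,0.01,0,0,0],[0,0,0.003,0,0,0],[0,0,0,0,0,0],[0,0,0,0,0,0]]])

```text
clock: 6.7
tcp_pos: [519.6, 339.8, 136.2]
orientation: [-179.9, -0.1, -15.1]
wrist_force: [-0.1, 0.3, 0.4]
finger_gap: 85.4
finger_force: 0.0
```

Run:
```python
from h import *
print(sense()["tcp_pos"],sense()["orientation"])
a=camera("wrist"); b=camera("side")
cv2.imwrite("pics/w2.png",np.hstack([cv2.resize(a,(520,390)),cv2.resize(b[220:480,80:260],(270,390))]))
```

```text
[519.56599895 339.79419572 136.22251107] [-1.79929000e+02 -5.11893302e-02 -1.51462683e+01]
```

View pics/w2.png

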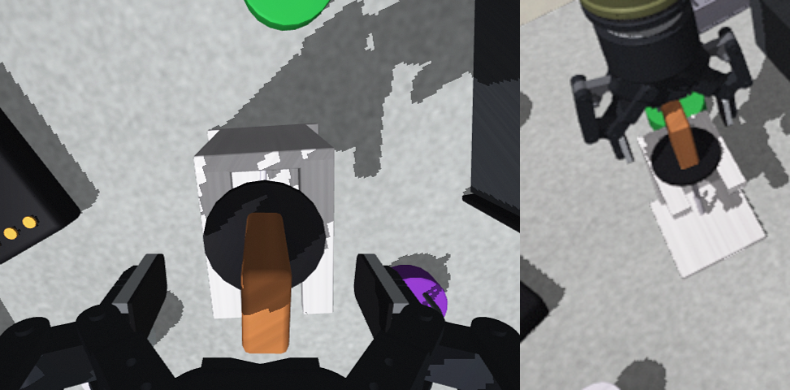

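The handle, from (265,215) to (265,350), stands midway between the open fingers and is aligned with them. The purple pack lies below finger height, so I close.

Emit:
apply_moves(commands=[[[0,0,0,0,0,0],[0,0,0,0,0,0],[0,0,0,0,0,0],[0,0,0,0,0,0],[0,0,0,0,0,0],[0,0,0,0,0,0],[0,0,0,0,0,0],[0,0,0,0,0,0],[0,0,0,0,0,0],[0,0,0,0,0,0]]], gripper=0)

```text
clock: 7.8
tcp_pos: [519.2, 339.4, 135.6]
orientation: [-180.0, -0.0, -15.2]
wrist_force: [-0.0, -1.0, 2.9]
finger_gap: 17.5
finger_force: 58.9
```

Emit:
apply_moves(commands=[[[0,0,-0.005,0,0,0],[0,0,-0.015,0,0,0],[0,0,-0.025,0,0,0],[0,0,-0.03,0,0,0],[0,0,-0.03,0,0,0],[0,0,-0.03,0,0,0],[0,0,-0.03,0,0,0],[0,0,-0.02,0,0,0],[0,0,-0.01,0,0,0],[0,0,0,0,0,0]]])

```text
clock: 8.8
tcp_pos: [519.3, 339.6, 331.3]
orientation: [-179.9, -0.1, -15.2]
wrist_force: [0.2, 0.1, -1.0]
finger_gap: 17.0
finger_force: 58.6
```

Emit:
apply_moves(commands=[[[0.002,0.01,0,0,0,0],[0.004,0.022,0,0,0,0],[0.006,0.032,0,0,0,0],[0.006,0.035,0,0,0,0],[0.006,0.035,0,0,0,0],[0.006,0.035,0,0,0,0],[0.006,0.035,0,0,0,0],[0.006,0.035,0,0,0,0],[0.005,0.022,0,0,0,0],[0.003,0.013,0,0,0,0],[0,0,0.01,0,0,-3],[0,0,0.015,0,0,-6],[0,0,0.015,0,0,-7],[0,0,0.012,0,0,-7],[0,0,0.008,0,0,-5],[0,0,0,0,0,0],[0,0,0,0,0,0]]])

```text
clock: 10.5
tcp_pos: [495.5, 61.9, 270.0]
orientation: [-180.0, 0.1, 12.7]
wrist_force: [-0.6, 0.9, -0.9]
finger_gap: 17.2
finger_force: 58.7
```

Run:
```python
from h import *
s=sense();c=get_calibration("wrist"); im=camera("wrist"); cv2.imwrite("pics/w3.png",im)
np.save("c3.npy",c,allow_pickle=True)
print(s["tcp_pos"],s["orientation"],s["q"],s["finger_gap"],c)
print([(d["point"],d["p"]) for d in mark_of("battery","wrist")],[(d["point"],d["p"]) for d in mark_of("hook","wrist")])
```

```text
[495.45019522  61.93737319 270.02910608] [-1.79972627e+02  6.02798428e-02  1.27080473e+01] [  6.79866041  16.63591635 -22.40024056 100.55005243   6.92533684
  64.23139165 -95.07263905] 17.165192971101728 {'K': array([[402.39202744,   0.        , 320.12247577],
       [  0.        , 402.39202744, 237.34502141],
       [  0.        ,   0.        ,   1.        ]]), 'origin': array([572.80097076,  80.39676425, 413.21223513]), 'attitude': array([-1.81370681e+01,  7.67031714e-02, -7.72898890e+01])}
[([141.6, 266.4], 0.57)] [([318.5, 226.5], 0.96)]
```

View pics/w3.png

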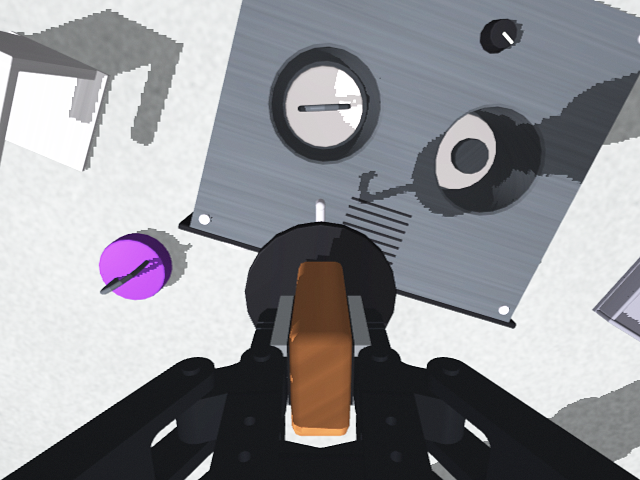

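Run:
```python
from h import *
c=np.load("c3.npy",allow_pickle=True).item()
im=cv2.imread("pics/w3.png")
for z in (50,65,76): 
  a,b=at(c,(298.5,107.5),z),at(c,(350.5,106),z); print(z,a,b,np.linalg.norm(a-b),ang(b,a)-90,(a+b)/2)
print("bat rim", at(c,(286,106),34),at(c,(363,104),34),"well mouth",at(c,(269,104),105),at(c,(380,104),105),at(c,(324,47),105),at(c,(324,163),105))
print("lip tip",at(c,(320,202),163.4))
T=np.array([495.45,61.94]);e=np.radians(12.708);print("pred hook tip if axis=TCP",T+21*np.array([np.cos(e),np.sin(e)]))
g=cv2.resize(im[40:240,240:400],None,fx=3.6,fy=3);cv2.imwrite("pics/w3c.png",cv2.resize(im[40:240,250:400],None,fx=3,fy=3,interpolation=cv2.INTER_CUBIC))
```

```text
50 [567.   98.6  50. ] [578.1  55.4  50. ] 44.60325100258949 14.400000000000006 [572.55  77.    50.  ]
65 [567.3  97.9  65. ] [577.8  56.4  65. ] 42.807709586007995 14.200000000000003 [572.55  77.15  65.  ]
76 [567.5  97.3  76. ] [577.7  57.2  76. ] 41.37692593704854 14.299999999999997 [572.6   77.25  76.  ]
bat rim [565.6 110.6  34. ] [582.4  43.8  34. ] well mouth [565.6 117.3 105. ] [583.3  38.6 105. ] [611.2  86.7 105. ] [532.9  68.8 105. ]
lip tip [515.9  68.  163.4]
pred hook tip if axis=TCP [515.9355806   66.55963066]
```

View pics/w3c.png

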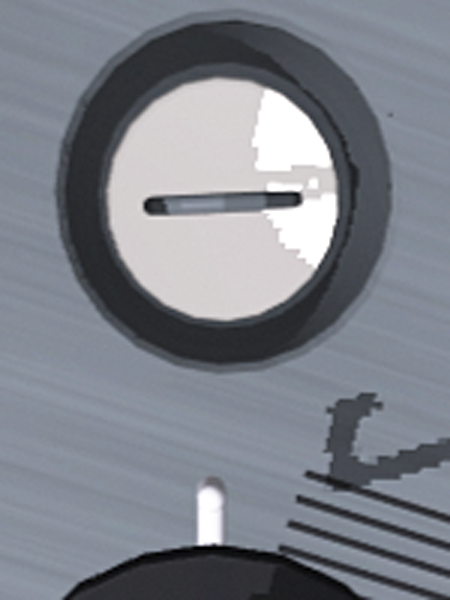

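Emit:
apply_moves(commands=[[[0,0,0,0,0,-1.4],[0.01,0.001,0.005,0,0,0],[0.0154,0.0013,0.01,0,0,0],[0.015,0.001,0.01,0,0,0],[0.009,0.001,0.005,0,0,0],[0,0,0.004,0,0,0],[0,0,0,0,0,0],[0,0,0,0,0,0]]])

```text
clock: 11.45
tcp_pos: [544.3, 69.8, 236.6]
orientation: [180.0, 0.0, 14.2]
wrist_force: [-1.0, 0.9, -1.1]
finger_gap: 17.6
finger_force: 58.7
```

Run:
```python
from h import *
s=sense();c=get_calibration("wrist"); im=camera("wrist"); cv2.imwrite("pics/w4.png",im)
np.save("c4.npy",c,allow_pickle=True)
print(s["tcp_pos"],s["orientation"])
cv2.imwrite("pics/w4c.png",cv2.resize(im[60:300,200:440],None,fx=2.5,fy=2.5,interpolation=cv2.INTER_CUBIC))
```

```text
[544.2749658   69.78482411 236.58882763] [1.79997316e+02 9.48090855e-03 1.42466886e+01]
```

View pics/w4c.png

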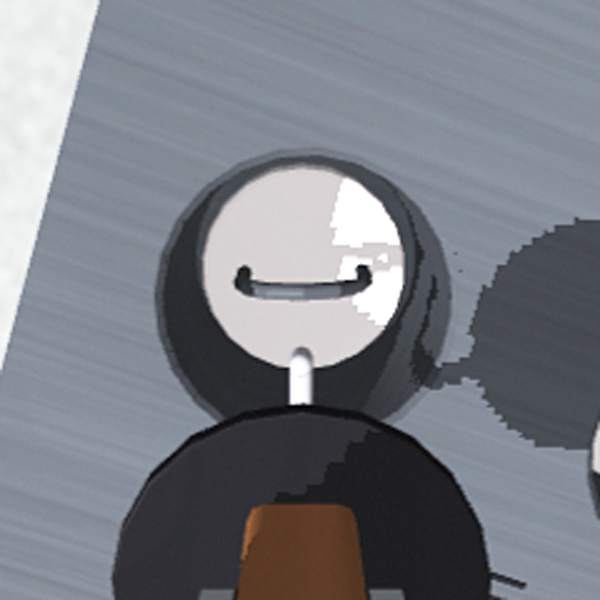

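The arch apex is at crop (304,292) with its legs at (243,272) and (364,272), and the lip tip is centred below it at (301,348).

Run:
```python
from h import *
c=np.load("c4.npy",allow_pickle=True).item()
q=lambda x,y,z:at(c,(200+x/2.5-.3,60+y/2.5-.3),z)
print("apex",q(305,291,77),"ends(45-50)",q(236,275,45),q(371,275,45),ang(q(371,275,45),q(236,275,45))-90,"tip",q(301,347,130),"lip base",q(301,400,124))
a=np.radians(14.2);ex=np.array([np.cos(a),np.sin(a)]);ey=np.array([-ex[1],ex[0]])
t=np.array([544.27,69.78])
for n,p in dict(apex=q(305,291,77),legs=(q(236,275,45)+q(371,275,45))/2,tip=q(301,347,130)).items(): d=p[:2]-t;print(n,d@ex,d@ey)
```

```text
apex [572.4  77.   77. ] ends(45-50) [566.8  99.1  45. ] [577.9  55.7  45. ] 14.299999999999997 tip [566.9  76.8 130. ] lip base [551.8  73.  124. ]
apex 29.041617018595204 0.09889866147218651
legs 29.091267705451905 0.498942170724205
tip 23.660606116996178 1.2542002138265707
```

Emit:
apply_moves(commands=[[[-0.002,0.0008,0.005,0,0,0],[0,0,0.012,0,0,0],[0,0,0.014,0,0,0],[0,0,0.014,0,0,0],[0,0,0.012,0,0,0],[0,0,0.009,0,0,0],[0,0,0.005,0,0,0],[0,0,0,0,0,0],[0,0,0,0,0,0]]])

```text
clock: 12.4
tcp_pos: [543.2, 68.7, 165.7]
orientation: [-180.0, -0.0, 14.2]
wrist_force: [-0.2, 0.6, -1.1]
finger_gap: 17.6
finger_force: 58.7
```

Run:
```python
from h import *
s=sense();c=get_calibration("wrist"); im=camera("wrist"); cv2.imwrite("pics/w5.png",im)
np.save("c5.npy",c,allow_pickle=True)
print(s["tcp_pos"],s["orientation"],s["wrist_force"])
cv2.imwrite("pics/w5c.png",cv2.resize(im[100:300,210:410],None,fx=3,fy=3,interpolation=cv2.INTER_CUBIC))
```

```text
[543.18060362  68.67497839 165.68122991] [-1.79997955e+02 -3.07142067e-02  1.42482088e+01] [-0.22312575  0.59294845 -1.13770147]
```

View pics/w5c.png

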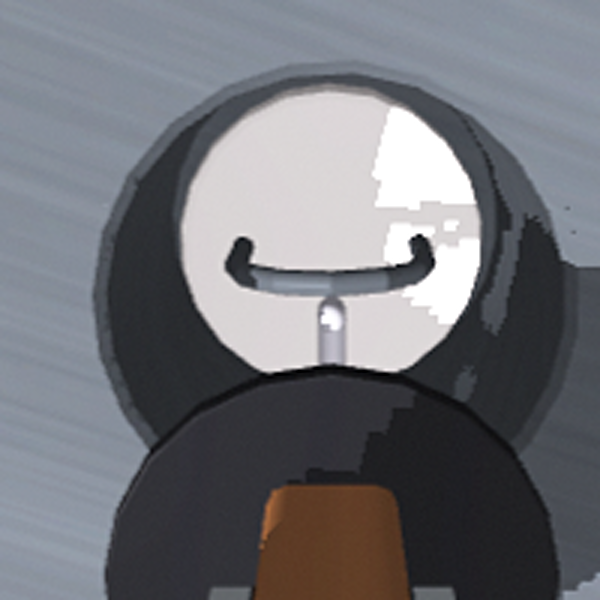

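The lip stands centred under the arch plane and just short of the wire. I slide it through and lift until it carries.

Emit:
apply_moves(commands=[[[0.003,0,0,0,0,0],[0.005,0,0,0,0,0],[0.005,0,0,0,0,0],[0.005,0,0,0,0,0],[0.0025,0,0,0,0,0],[0,0,0,0,0,0],[0,0,-0.004,0,0,0],[0,0,-0.006,0,0,0],[0,0,-0.006,0,0,0],[0,0,-0.004,0,0,0],[0,0,-0.003,0,0,0],[0,0,-0.003,0,0,0],[0,0,-0.002,0,0,0],[0,0,-0.002,0,0,0],[0,0,0,0,0,0],[0,0,0,0,0,0]]])

```text
clock: 14.05
tcp_pos: [562.7, 73.6, 195.3]
orientation: [-180.0, 0.0, 14.2]
wrist_force: [0.3, -0.1, -3.5]
finger_gap: 17.4
finger_force: 58.6
```

Emit:
apply_moves(commands=[[[0,0,-0.004,0,0,0],[0,0,-0.007,0,0,0],[0,0,-0.009,0,0,0],[0,0,-0.01,0,0,0],[0,0,-0.01,0,0,0],[0,0,-0.01,0,0,0],[0,0,-0.01,0,0,0],[0,0,-0.01,0,0,0],[0,0,-0.01,0,0,0],[0,0,-0.01,0,0,0],[0,0,-0.01,0,0,0],[0,0,-0.01,0,0,0],[0,0,-0.009,0,0,0],[0,0,-0.008,0,0,0],[0,0,-0.006,0,0,0],[0,0,-0.004,0,0,0],[0,0,0,0,0,0],[0,0,0,0,0,0],[0,0,0,0,0,0]]])

```text
clock: 15.95
tcp_pos: [562.6, 73.5, 332.0]
orientation: [-180.0, 0.0, 14.2]
wrist_force: [0.5, 0.4, -3.5]
finger_gap: 17.4
finger_force: 58.6
```

Run:
```python
from h import *
s=sense(); print(s["wrist_force"],s["tcp_pos"])
a=camera("wrist"); b=camera("side"); t=camera("top")
cv2.imwrite("pics/w6.png",np.hstack([cv2.resize(a[:300,150:490],(340,300)),cv2.resize(b[0:300,150:490],(340,300))]))
c=get_calibration("top")
print("tray mark",[(np.round(d["point"]),d["p"],at(c,d["point"],0)) for d in mark_of("tray","top")][:1],[(d["rect"],at(c,d["rect"][:2],20)) for d in find_in("tray","top")][:1])
cv2.imwrite("pics/t6.png",t)
```

```text
[ 0.51672195  0.35921469 -3.51384743] [562.61100725  73.49595609 331.95525419]
tray mark [(array([495., 305.]), 0.61, array([ 465.3, -357. ,    0. ]))] [([497.2, 304.3, 84.7, 86.4], array([ 465.1, -354.9,   20. ]))]
```

View pics/w6.png

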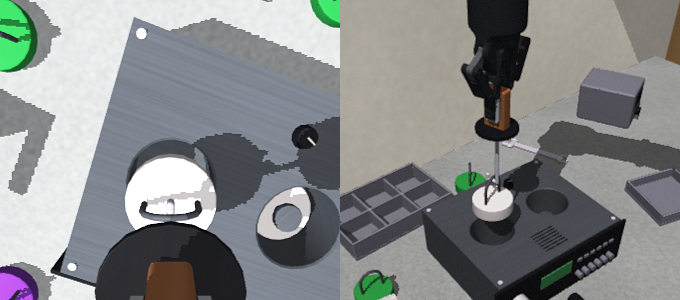

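The battery hangs on the hook, at (492,205) in the right half, well above the module. Next I carry it to the tray.

Emit:
apply_moves(commands=[[[-0.0019,0.0035,0,0,0,0],[-0.0038,0.0071,0,0,0,0],[-0.0056,0.0106,0,0,0,0],[-0.0075,0.0141,0,0,0,0],[-0.0094,0.0177,0,0,0,0],[-0.0101,0.019,0,0,0,0],[-0.0101,0.019,0,0,0,0],[-0.0101,0.019,0,0,0,0],[-0.0101,0.019,0,0,0,0],[-0.0101,0.019,0,0,0,0],[-0.0101,0.019,0,0,0,0],[-0.0101,0.019,0,0,0,0],[-0.0101,0.019,0,0,0,0],[-0.0101,0.019,0,0,0,0],[-0.0101,0.019,0,0,0,0]]])

```text
clock: 17.7
tcp_pos: [496.3, -195.7, 332.5]
orientation: [180.0, 0.0, 14.2]
wrist_force: [0.4, -0.5, -2.8]
finger_gap: 17.1
finger_force: 58.5
```

Emit:
apply_moves(commands=[[[-0.0101,0.019,0,0,0,0],[-0.0101,0.019,0,0,0,0],[-0.0101,0.019,0,0,0,0],[-0.0101,0.019,0,0,0,0],[-0.0101,0.019,0,0,0,0],[-0.0094,0.0177,0,0,0,0],[-0.0075,0.0141,0,0,0,0],[-0.0056,0.0106,0,0,0,0],[-0.0038,0.0071,0,0,0,0],[-0.0019,0.0035,0,0,0,0],[0,0,0,0,0,0],[0,0,0,0,0,0],[0,0,0,0,0,0],[0,0,0,0,0,0],[0,0,0,0,0,0]]])

```text
clock: 19.2
tcp_pos: [457.7, -356.2, 332.5]
orientation: [180.0, -0.0, 14.3]
wrist_force: [0.2, 0.1, -3.3]
finger_gap: 17.3
finger_force: 58.5
```

Run:
```python
from h import *
s=sense();print(s["wrist_force"],s["tcp_pos"],s["orientation"],s["q"])
for n in ["wrist","side","top"]:
    c=get_calibration(n);im=camera(n);cv2.imwrite(f"pics/{n}7.png",im)
    print(n,[(np.round(d["rect"]),round(d["p"],2),at(c,d["rect"][:2],15)) for d in find_in("tray",n)][:2],[(np.round(d["point"]),round(d["p"],2),at(c,d["point"],0)) for d in mark_of("tray",n)][:2])
    print(" bat",[(np.round(d["point"]),round(d["p"],2),at(c,d["point"],154)) for d in mark_of("battery",n)][:4])
# tray corners in the first top picture
im=cv2.imread("pics/top0.png");g=cv2.cvtColor(im,cv2.COLOR_BGR2HSV);print(im[306,496],im[400,400])
m=((np.abs(im[230:390,430:580].astype(int)-im[306,496]).max(2)<14)*255).astype(np.uint8)
n,l,st,ce=cv2.connectedComponentsWithStats(m);k=l[76,66];p=np.column_stack(np.nonzero(l==k)[::-1]);r=cv2.minAreaRect(p.astype(np.float32));print(r)
c=get_calibration("top");print("floor centre",at(c,np.array(r[0])+[430,230],5),[at(c,q+[430,230],5) for q in cv2.boxPoints(r)])
```

```text
[ 0.16088298  0.1215448  -3.34050147] [ 457.68186459 -356.16531295  332.45441745] [ 1.79999840e+02 -6.30623267e-03  1.42807182e+01] [ 44.11950514  21.43137899 -13.2516374   82.56545147   4.93545187
  76.56756686 -45.11312721]
wrist [(array([325., 152., 166., 130.]), 0.59, array([ 488.3, -352.7,   15. ]))] []
 bat [(array([322., 196.]), 0.78, array([ 467.3, -354.4,  154. ]))]
side [(array([478., 198.,  86.,  58.]), 0.79, array([ 461.6, -344.1,   15. ]))] [(array([477., 200.]), 0.76, array([ 467.5, -356.4,    0. ]))]
 bat [(array([494., 138.]), 0.86, array([ 478. , -365.7,  154. ])), (array([313., 389.]), 0.76, array([312.1, 290.9, 154. ])), (array([185., 294.]), 0.59, array([542.4, 326.6, 154. ])), (array([281., 186.]), 0.55, array([643.2,  66.2, 154. ]))]
top [(array([496., 306.,  84.,  86.]), 0.71, array([ 461. , -352.9,   15. ]))] [(array([494., 302.]), 0.8, array([ 470.5, -354.8,    0. ]))]
 bat [(array([340., 148.]), 0.94, array([742.5, -39.4, 154. ])), (array([520., 299.]), 0.82, array([ 469.8, -353.7,  154. ])), (array([197., 355.]), 0.67, array([372.7, 210.3, 154. ])), (array([181., 208.]), 0.6, array([632.2, 245.9, 154. ]))]
[108 101 102] [122 123 121]
((68.5306167602539, 71.68730163574219), (58.882835388183594, 57.14286804199219), 17.281497955322266)
floor centre [ 470.9 -362.6    5. ] [array([ 434.1, -287.8,    5. ]), array([ 543.6, -326.1,    5. ]), array([ 508.1, -438. ,    5. ]), array([ 399.5, -398.4,    5. ])]
```

Emit:
apply_moves(commands=[[[0.001,0,0.004,0,0,0],[0,0.001,0.008,0,0,0],[0,0,0.012,0,0,0],[0,0,0.014,0,0,0],[0,0,0.014,0,0,0],[0,0,0.014,0,0,0],[0,0,0.014,0,0,0],[0,0,0.014,0,0,0],[0,0,0.014,0,0,0],[0,0,0.01,0,0,0],[0,0,0.008,0,0,0],[0,0,0.005,0,0,0],[0,0,0.003,0,0,0],[0,0,0.003,0,0,0],[0,0,0.003,0,0,0],[0,0,0.003,0,0,0],[0,0,0.003,0,0,0],[0,0,0.003,0,0,0],[0,0,0,0,0,0],[0,0,0,0,0,0]]])

```text
clock: 21.8
tcp_pos: [458.7, -357.3, 183.4]
orientation: [-180.0, 0.0, 14.2]
wrist_force: [-0.9, -0.0, -2.7]
finger_gap: 17.6
finger_force: 58.6
```

Emit:
apply_moves(commands=[[[0,0,0.002,0,0,0],[0,0,0.002,0,0,0],[0,0,0.002,0,0,0],[0,0,0,0,0,0],[0,0,0,0,0,0]]])

```text
clock: 22.3
tcp_pos: [458.8, -357.3, 177.4]
orientation: [180.0, -0.0, 14.2]
wrist_force: [0.1, 0.4, -1.4]
finger_gap: 17.3
finger_force: 58.8
```

Run:
```python
from h import *
s=sense();print(s["wrist_force"],s["tcp_pos"])
for n in ["wrist","side","top"]:
    c=get_calibration(n);im=camera(n);cv2.imwrite(f"pics/{n}8.png",im)
    print(n,[(np.round(d["point"]),round(d["p"],2),at(c,d["point"],5)) for d in mark_of("battery",n)][:4])
```

```text
[ 0.06350583  0.37729424 -1.35991444] [ 458.75960154 -357.26801278  177.37814511]
wrist [(array([321., 199.]), 0.6, array([ 466.8, -354.5,    5. ]))]
side [(array([184., 294.]), 0.87, array([667.8, 281.3,   5. ])), (array([280., 187.]), 0.87, array([793.4, -47.5,   5. ])), (array([312., 388.]), 0.7, array([372.9, 235.8,   5. ])), (array([475., 199.]), 0.67, array([ 469.2, -350.1,    5. ]))]
top [(array([495., 302.]), 0.95, array([ 470.1, -355.4,    5. ])), (array([200., 353.]), 0.95, array([369.7, 233.6,   5. ])), (array([340., 148.]), 0.91, array([790.2, -46.7,   5. ])), (array([183., 206.]), 0.72, array([666.5, 276.7,   5. ]))]
```

Emit:
apply_moves(commands=[[[0,0,0.003,0,0,0],[0,0,0.004,0,0,0],[0,0,0.003,0,0,0],[0,0,0,0,0,0],[-0.003,0,0,0,0,0],[-0.005,0,0,0,0,0],[-0.006,0,0,0,0,0],[-0.006,0,0,0,0,0],[-0.004,0,0,0,0,0],[0,0,0,0,0,0],[0,0,0,0,0,0]]])

```text
clock: 23.7
tcp_pos: [435.4, -363.2, 167.5]
orientation: [180.0, -0.0, 14.2]
wrist_force: [-0.3, 0.2, -0.6]
finger_gap: 17.5
finger_force: 58.8
```

Run:
```python
from h import *
s=sense();print(s["wrist_force"],s["tcp_pos"])
c=get_calibration("wrist");im=camera("wrist");cv2.imwrite(f"pics/w9.png",im)
print([(np.round(d["point"]),round(d["p"],2),at(c,d["point"],5)) for d in mark_of("battery","wrist")][:4])
g=im[100:330,180:460]
w=(g.min(2)>150).astype(np.uint8);n,l,st,ce=cv2.connectedComponentsWithStats(w);k=1+np.argmax(st[1:,4]);print("white",st[k]+[180,100,0,0,0])
```

```text
[-0.29272057  0.22916478 -0.64228103] [ 435.43829376 -363.23782446  167.50124202]
[(array([320., 168.]), 0.94, array([ 469.1, -353.1,    5. ]))]
white [  228   100   206   140 15767]
```

Emit:
apply_moves(commands=[[[0,0,-0.003,0,0,0],[0,0,-0.006,0,0,0],[0,0,-0.01,0,0,0],[0,0,-0.015,0,0,0],[0,0,-0.02,0,0,0],[0,0,-0.025,0,0,0],[0,0,-0.03,0,0,0],[0,0,-0.03,0,0,0],[0,0,-0.02,0,0,0],[0,0,-0.009,0,0,0],[0.0036,-0.0093,0,0,0,0],[0.0072,-0.0187,0,0,0,0],[0.0107,-0.028,0,0,0,0],[0.0131,-0.0343,0,0,0,0],[0.0131,-0.0343,0,0,0,0],[0.0131,-0.0343,0,0,0,0]]])

```text
clock: 25.4
tcp_pos: [454.6, -191.7, 334.1]
orientation: [-179.9, 0.1, 14.3]
wrist_force: [0.3, -0.6, -1.2]
finger_gap: 17.1
finger_force: 58.8
```

Emit:
apply_moves(commands=[[[0.0131,-0.0343,0,0,0,0],[0.0131,-0.0343,0,0,0,0],[0.0131,-0.0343,0,0,0,0],[0.0131,-0.0343,0,0,0,0],[0.0131,-0.0343,0,0,0,0],[0.0131,-0.0343,0,0,0,0],[0.0131,-0.0343,0,0,0,0],[0.0131,-0.0343,0,0,0,0],[0.0131,-0.0343,0,0,0,0],[0.0131,-0.0343,0,0,0,0],[0.0131,-0.0343,0,0,0,0],[0.0131,-0.0343,0,0,0,0],[0.0131,-0.0343,0,0,0,0],[0.0107,-0.028,0,0,0,0],[0.0072,-0.0187,0,0,0,0],[0.0036,-0.0093,0,0,0,0],[0,0,0,0,0,0]]])

```text
clock: 27.1
tcp_pos: [516.6, 340.7, 334.1]
orientation: [-180.0, 0.1, 14.4]
wrist_force: [-0.1, -1.0, -1.4]
finger_gap: 17.2
finger_force: 58.8
```

Emit:
apply_moves(commands=[[[0,0,0,0,0,3],[0,0,0,0,0,6],[0,0,0,0,0,7],[0,0,0,0,0,7],[0,0,0,0,0,4],[0,0,0,0,0,2],[0,0,0,0,0,0],[0,0,0,0,0,0]]])

```text
clock: 27.9
tcp_pos: [517.8, 338.3, 335.4]
orientation: [180.0, -0.0, -14.8]
wrist_force: [0.4, -0.7, -0.9]
finger_gap: 17.2
finger_force: 58.7
```

Run:
```python
from h import *
s=sense();print(s["wrist_force"],s["tcp_pos"],s["orientation"],s["q"])
d=np.array([518.5,339])-s["tcp_pos"][:2];a=np.radians(s["orientation"][2]);print("tool dx,dy",d@[np.cos(a),np.sin(a)],d@[np.sin(a),-np.cos(a)])
for n in ["top","side"]:
    c=get_calibration(n);im=camera(n);cv2.imwrite(f"pics/{n}10.png",im)
    print(n,[(np.round(q["point"]),round(q["p"],2),at(c,q["point"],5)) for q in mark_of("battery",n)][:4])
```

```text
[ 0.35769385 -0.7178187  -0.87787684] [517.81357416 338.27839059 335.38851432] [ 1.79964687e+02 -1.23031541e-02 -1.47687589e+01] [ -21.77330619   25.92106707  -23.06365155   76.0027759    10.04143785
   80.07869726 -149.24798731]
tool dx,dy 0.4797964459649758 -0.8727519408254603
top [(array([493., 301.]), 0.86, array([ 472.9, -351.7,    5. ])), (array([179., 207.]), 0.72, array([664.6, 283.2,   5. ])), (array([343., 149.]), 0.68, array([788.5, -52.7,   5. ])), (array([199., 356.]), 0.62, array([364.2, 235. ,   5. ]))]
side [(array([475., 196.]), 0.6, array([ 476.1, -359.1,    5. ])), (array([278., 188.]), 0.58, array([795. , -42.9,   5. ])), (array([187., 295.]), 0.56, array([662.3, 279.7,   5. ]))]
```

Battery is in the tray. Now I lower the hook into its stand.

Emit:
apply_moves(commands=[[[0.0005,-0.0009,0.005,0,0,0],[0,0,0.015,0,0,0],[0,0,0.025,0,0,0],[0,0,0.03,0,0,0],[0,0,0.03,0,0,0],[0,0,0.03,0,0,0],[0,0,0.02,0,0,0],[0,0,0.014,0,0,0],[0,0,0.01,0,0,0],[0,0,0.008,0,0,0],[0,0,0.004,0,0,0],[0,0,0.003,0,0,0],[0,0,0.002,0,0,0],[0,0,0.002,0,0,0],[0,0,0.0015,0,0,0],[0,0,0,0,0,0],[0,0,0,0,0,0]]])

```text
clock: 29.8
tcp_pos: [518.5, 340.2, 136.0]
orientation: [-180.0, -0.0, -14.8]
wrist_force: [-0.5, 1.1, -0.9]
finger_gap: 17.1
finger_force: 58.8
```

Emit:
apply_moves(commands=[[[0,0,0.0005,0,0,0],[0,0,0.0005,0,0,0],[0,0,0,0,0,0],[0,0,0,0,0,0]]])

```text
clock: 30.2
tcp_pos: [518.5, 340.3, 135.5]
orientation: [-180.0, -0.0, -14.8]
wrist_force: [-1.7, -1.1, 4.9]
finger_gap: 17.7
finger_force: 59.6
```

Contact: the guard rests on the prongs. I open, wait, and rise.

Emit:
apply_moves(commands=[[[0,0,0,0,0,0],[0,0,0,0,0,0],[0,0,0,0,0,0],[0,0,0,0,0,0],[0,0,0,0,0,0],[0,0,0,0,0,0],[0,0,0,0,0,0],[0,0,0,0,0,0],[0,0,0,0,0,0],[0,0,0,0,0,0]]], gripper=0.085)

```text
clock: 31.2
tcp_pos: [518.4, 340.2, 134.9]
orientation: [-180.0, 0.0, -14.8]
wrist_force: [0.7, 0.7, -1.3]
finger_gap: 85.1
finger_force: 0.0
```

Emit:
apply_moves(commands=[[[0,0,-0.005,0,0,0],[0,0,-0.015,0,0,0],[0,0,-0.025,0,0,0],[0,0,-0.03,0,0,0],[0,0,-0.03,0,0,0],[0,0,-0.03,0,0,0],[0,0,-0.03,0,0,0],[0,0,-0.02,0,0,0],[0,0,-0.01,0,0,0],[-0.008,0,0,0,0,0],[0,0,0,0,0,0],[0,0,0,0,0,0]]])

```text
clock: 32.4
tcp_pos: [509.9, 342.1, 328.6]
orientation: [179.9, 0.1, -14.7]
wrist_force: [-0.4, -0.1, -0.3]
finger_gap: 85.1
finger_force: 0.0
```

Run:
```python
from h import *
s=sense();print(s["tcp_pos"],s["orientation"],s["finger_gap"])
c=get_calibration("wrist");im=camera("wrist");cv2.imwrite("pics/w11.png",im)
m0=cv2.imread("pics/w1.png")
hsv=cv2.cvtColor(im,cv2.COLOR_BGR2HSV)
m=((hsv[...,0]<20)&(hsv[...,1]>110)&(hsv[...,2]>100)).astype(np.uint8);m[300:]=0;m[:,:220]=0;m[:,420:]=0
n,l,st,ce=cv2.connectedComponentsWithStats(m);k=1+np.argmax(st[1:,4]);r=cv2.minAreaRect(np.column_stack(np.nonzero(l==k)[::-1]).astype(np.float32));print("handle",st[k],r)
print("expected handle-top corners px",[np.round(px(c,[518.5+np.cos(a)*x-np.sin(a)*y,339+np.sin(a)*x+np.cos(a)*y,181])) for a in [np.radians(-15)] for x in (-18,18) for y in (-9,9)])
d=((im.max(2)<45)|(l==k)).astype(np.uint8);d[:120]=0;d[250:]=0;d[:,:250]=0;d[:,380:]=0
n,l,st,ce=cv2.connectedComponentsWithStats(d);k=1+np.argmax(st[1:,4]);x,y,w,h,_=st[k];print("disc",st[k],at(c,(x+w/2,y+h/2),121))
print(mark_of("hook","wrist"),[(np.round(q["point"]),round(q["p"],2),at(get_calibration("side"),q["point"],15)) for q in (camera("side") is not None and mark_of("hook","side"))])
```

```text
[509.9390876  342.05329506 328.63778547] [ 1.79901143e+02  7.53693900e-02 -1.47143046e+01] 85.10850932151757
handle [ 308  182   23   46 1042] ((319.0, 204.5), (45.0, 22.0), 90.0)
expected handle-top corners px [array([334., 228.]), array([310., 228.]), array([335., 181.]), array([310., 181.])]
disc [ 283  151   73   77 3902] [518.4 341.1 121. ]
[{'point': [318.8, 172.7], 'p': 0.87}] [(array([201., 362.]), 0.74, array([520.9, 338.6,  15. ]))]
```

```bash
python3 -c "
from workcell import *
print(hand_in())"
```

```text
the job is handed in; nothing more can be done
None
```

I handed the job in at about 33 s with the battery in the tray and the hook back in its stand; both placings rest on camera positions and wrist forces, and the hand-in returned no verdict.

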